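Gauge a heel lift with the recessed thumbwheel

TASK

Lay the loose heel lift flat on the bed of the length gauge, centred, with its straight edge facing the sprung anvil. Let go of it, then roll the gauge's recessed thumbwheel by fingertip, pressing only lightly, so that the jaw pushes the lift square against the anvil and the anvil's brass pointer comes to stand between the two index lines, and leave it clamped so. Move jaw and anvil by the wheel only, never drive the anvil near its stop, and leave the sanding block and the thread spool where they are.

Things in the scene. Friction and masses are not known exactly. Their poses are not given: they have to be found in the camera images.
- gauge: length gauge fixed to the bench: dark steel base plate 96 x 260 x 10 mm with a bright bed, a low grey anvil housing (60 x 34 mm, top 30 mm above the bench) at one end and a grey wheel housing (68 x 76 mm, top 40 mm above the bench) at the other. Origin: centre of its underside. Its y axis is the measuring axis: the anvil lies on the -y side, the wheel on the +y side; z up.
- bed_centre (a point): point on the bed's upper face (10 mm above the bench) on the measuring axis, between anvil and jaw; axes as the gauge's. The bed is open at both sides (gauge +x and -x); anvil and jaw are 44 mm wide and stand about 17 mm above it.
- wheel_slot (a point): centre of the slot (16 x 42 mm) in the wheel housing's top face, 40 mm above the bench; axes as the gauge's. In it stands a knurled steel wheel, diameter 40, 11 mm wide, axle along gauge x; only the crown of its rim shows. It stands proud 4 to 13 mm, differing each time and not measured: find it by touch. It is sprung: gives at about 2 N, then 1 mm per 8 N, 2.8 mm at most.
- wheel (a joint): thumbwheel angle, rad: 0 to 0.9 at the start, end stop 4.3. Dragging the top of the rim toward the anvil (gauge -y) raises it and closes the jaw, 20 mm of rim per rad. It takes 4 to 6 N along the rim and stays where it is left. 8 to 11 N of downward fingertip pressure grips the knurling well; over 15 N on the wheel damages it.
- jaw (a joint): travel of the jaw in m, grows as it closes; 8 mm per rad of the wheel. It moves along the gauge's y. Not to be pushed by the robot (3 N at most).
- anvil (a joint): how far the sprung anvil has been pushed back, in m: 0 at rest, stop at 0.011. The spring takes 0.45 N and a further 0.45 N per mm. The two index lines that the pointer must stand between are at 0.003 and 0.007. Beyond 0.0095 counts as overdriven. Not to be pushed by the robot (3 N at most).
- jaw_face (a point): centre of the jaw's flat face toward the anvil, about 19 mm above the bench; moves with the jaw
- anvil_face (a point): centre of the anvil's flat face toward the jaw, 19 mm above the bench; moves with the anvil. At the start 66 to 73 mm lie between the two faces.
- lift_centre (a point): centre of the loose tan heel lift, a D-shaped flat piece 55 mm long (its x), 58 mm wide (its y; widest 4 mm to the -x side of the centre) and 8 mm thick, 22 g, half-way up; lying flat on the bench. The straight edge is on its -x side, the round end on its +x side; z up.
- lift_flat (a point): middle of the lift's straight edge (40 mm long), 27.5 mm from the centre toward its -x, half-way up
- block_centre (a point): centre of the loose cork sanding block, 37 x 74 x 27 mm; stays where it is (within 20 mm)
- spool_centre (a point): centre of the loose upright spool of dark thread, diameter 38, 58 mm tall; stays where it is (within 20 mm)
Mind the look-alikes: they are no part of the job. What is shaped like the part that bears lift_centre but green is not meant.

How it is judged (in metres and radians):
On the way:
1. the lift lies flat on the bed between the faces, straight edge toward the anvil, let go, the anvil still at rest (z of lift_centre in the frame of gauge between 0.0115 and 0.0165 m and angle between lift_centre's own z axis and vertical below 0.12 rad and x of lift_centre in the frame of gauge between -0.012 and 0.012 m and angle between the x axis of lift_centre and the y axis of gauge, either way round below 0.3 rad and y of lift_flat in the frame of gauge between -0.073 and -0.055 m and contact force between the fingers and heel_lift below 0.1 N and value of joint anvil below 0.0018 m), for 0.2 s.
At the end, for the whole second after the job is handed in: The lift lies flat on the bed, clamped at rest between jaw and anvil (more than 0.4 N on each), straight edge on the anvil, square within 7 degrees and within 12 mm of the measuring axis, with the anvil pushed back 3 to 7 mm (pointer between the index lines); nothing touched by the robot (value of joint anvil between 0.003 and 0.007 m and contact force between each of jaw, anvil and heel_lift above 0.4 N and angle between the x axis of lift_centre and the y axis of gauge, either way round below 0.12 rad and x of lift_flat in the frame of gauge between -0.012 and 0.012 m and y of lift_flat in the frame of gauge below -0.06 m and z of lift_centre in the frame of gauge between 0.0115 and 0.0165 m and angle between lift_centre's own z axis and vertical below 0.12 rad and velocity of joint anvil between -0.002 and 0.002 m/s and linear speed of heel_lift below 0.005 m/s).
It fails at once if more than 15 N on the thumbwheel (contact force between wheel and anything else above 15 N).
It fails at once if the robot pushes the jaw or the anvil itself (over 3 N) (contact force between any of jaw, anvil and the fingers above 3 N or contact force between any of jaw, anvil and the arm above 3 N).
It fails at once if the anvil is overdriven (beyond 9.5 mm) (value of joint anvil above 0.0095 m).
It fails at once if the sanding block is moved more than 20 mm (distance of block_centre from where it was at the start of the episode above 0.02 m).
It fails at once if the thread spool is moved more than 20 mm (distance of spool_centre from where it was at the start of the episode above 0.02 m).
It also fails if it takes over 54 s, if anything falls off the work surface, if the arm or the gripper's body presses on something with over 40 N, if the wrist force passes 120 N, or if a joint passes its speed limit or range.

ROBOT

A 7-joint arm with a two-finger parallel gripper is mounted at the origin on a cart in front of the work surface, level with it; the furniture and walls round the work are solid. World frame = base frame: x ahead of the robot, y to its left, z up, the work surface at z = 0. Lengths are in mm, angles in degrees, forces in N, time in s.
With the tool pointing down it reaches from about 400 to 850 mm from the base axis. Payload 10.4 kg.
Tool frame: the origin (TCP) lies midway between the tips of the shut fingers; the grasp point (between the pads) lies 19 mm behind it; z points along the fingers, y is the line along which they close (so a half turn about z gives the same grasp; the last joint's range is limited). The gripper opens to 87 mm and grips with 3 to 60 N. Pads are 19 mm wide; open, the fingers measure 117 mm over their backs; the gripper's body (75 mm by 190 mm) begins 51 mm behind the grasp point.
Start: joints at [-65.925, 19.034, -3.707, 83.658, 1.238, 77.344, -5.071], TCP at [267.785, 564.751, 222.576] pointing down, gripper open.
Joint ranges: [-148.97, 148.97], [-28.65, 121.19], [-84.17, 76.75], [9.2, 138.47], [-72.65, 252.65], [3.7, 117.97], [-149.18, 149.18]. Speed limits (degrees/s): [127.2, 127.2, 159.86, 159.86, 180, 180, 180].

INTERFACE

Orientations are given as a 3x3 rotation matrix whose columns are the frame's x, y, z axes.
In Python, from workcell import * gives the robot as it stands.
- The arm moves only by the tool arm_command, never from a script. Its argument "commands" is a list that holds one entry, the list of rows, each a list of 5 numbers: the shift along the world's x, y, z in mm, then the turn about the world's z in degrees, then the finger opening in mm, from 0 to 87. A call has 1 to 8 rows; each row is the pose to reach, as a shift and turn from the pose commanded when the call began; what a row does not reach only later rows make up. A row lasts 1/12 s, in which the tool goes at most 41.7 mm and 7.16 degrees, less where a joint would pass 70% of its speed; a pose out of reach is approached as far as the arm can. A call with a gripper value outside its range is refused whole. The fingers move at their own pace and stop on an object; the grip force is fixed at half the most. Time passes only in rows, so rows that repeat a pose let the fingers close. It gives the time, the measured TCP pose, the force, the opening and the grip force at its end, in the units of the state.
- observe(): the state, without advancing time (a new reading comes with each control period).
- capture(name): name is "scene" or "side" or "wrist"; returns a dict with "pixels" (480x640x3 uint8, blue, green, red), "fx", "fy", "cx", "cy" (pixels), "dist" ([k1, k2, p1, p2, k3] as OpenCV has them; the pictures are not rectified), "R" (3x3) and "t" (3): a world point X has camera coordinates R X + t. Camera axes: x right, y down, z forward; pixel columns grow to the right and rows downward; lengths in mm; the calibration is good to about 2 mm. A picture is of the moment at which its call begins. There is no depth.
- hand_in(): hands the job in; it is judged then, once.
The state is a dict: "clock": time; "qpos": joint angles; "qd": joint speeds; "tau": joint torques, N m; "eef_pos": TCP position; "tcp_rot": TCP orientation; "contact_force": force on the tool from outside, world axes, zero at the start; "ft_torque": the same for the moment, N m; "gripper_width": finger opening in mm; "finger_force": force on a finger pad.
Only numpy, scipy, OpenCV 4.12 (cv2) and the standard library are available. Lean on these libraries where they do the work, as an engineer would, in place of code of your own. Each camera call takes 0.05 s, during which the arm holds its last target. There are 200 camera calls.

## Working session

There is one attempt and no reset: what is moved stays moved. The work goes in short steps, Python scripts to look and compute and a tool call to move; the robot and the scene stay as the last step left them, time stands still between calls to the robot, and variables do not carry over. Pictures are saved under pics/ and viewed, at most 10 in all, crops included, and the job is handed in when it is done.

Besides the shell and the picture viewer there is one more tool, called after ">>>" as a command line: name --argument value ..., lists and objects as JSON in quotes. arm_command: Moves the arm, as the interface text tells. Its arguments: {"type":"object","properties":{"commands":{"type":"array"}},"required":["commands"]}

```bash
mkdir -p pics; ls; cat > h.py <<'E'
from workcell import *
import numpy as np, cv2
def ray(c,u,v):
    K=np.array([[c["fx"],0,c["cx"]],[0,c["fy"],c["cy"]],[0,0,1.]])
    p=cv2.undistortPoints(np.array([[[u,v]]],float),K,np.array(c["dist"],float))[0,0]
    R=np.array(c["R"]);t=np.array(c["t"])
    return -R.T@t, R.T@np.array([p[0],p[1],1])
def onplane(c,u,v,z):
    o,d=ray(c,u,v); return o+d*(z-o[2])/d[2]
def proj(c,X):
    K=np.array([[c["fx"],0,c["cx"]],[0,c["fy"],c["cy"]],[0,0,1.]])
    R=np.array(c["R"]);t=np.array(c["t"],float)
    return cv2.projectPoints(np.atleast_2d(np.array(X,float)),cv2.Rodrigues(R)[0],t,K,np.array(c["dist"],float))[0][:,0]
E
python3 - <<'E'
from h import *
s=observe();print(s)
import pickle
for n in("scene","side"):
    c=capture(n);cv2.imwrite(f"pics/{n}0.png",c["pixels"]);pickle.dump(c,open(n+"0.pkl","wb"))
    R=np.array(c["R"]);print(n,-R.T@np.array(c["t"]),R[2],c["fx"])
E
```

```text
pics
{'clock': 0.0, 'qpos': array([-65.92562217,  19.07281023,  -3.70757965,  83.70563441,
         1.23767784,  77.34354808,  -5.07086056]), 'qd': array([-0.02997238,  0.11208273, -0.0746514 ,  0.00856862,  0.04144205,
        0.02778452,  0.05352134]), 'tau': array([-5.51001813e-04, -6.23265052e+01,  2.41896871e-02, -3.89884615e+01,
       -6.14009541e-02,  4.00108576e-02,  1.37115726e-04]), 'eef_pos': array([267.61614593, 564.37755931, 221.74795021]), 'tcp_rot': array([[-9.03576869e-01,  4.28425645e-01, -5.55057309e-04],
       [ 4.28426000e-01,  9.03575905e-01, -1.32171060e-03],
       [-6.47183082e-05, -1.43206811e-03, -9.99998972e-01]]), 'contact_force': array([-0.26575309,  0.17762272,  0.26848244]), 'ft_torque': array([ 0.06193763, -0.00081294,  0.02123223]), 'finger_force': 0.0, 'gripper_width': 86.92070858451608}
scene [  55.07123957 -465.99897333  431.63797984] [ 0.52252369  0.73488359 -0.43233679] 519.2865140391688
side [ 355.33290046 -218.91429018  801.15281351] [ 0.20475606  0.45795447 -0.86507379] 575.855654153144
```

View pics/scene0.png

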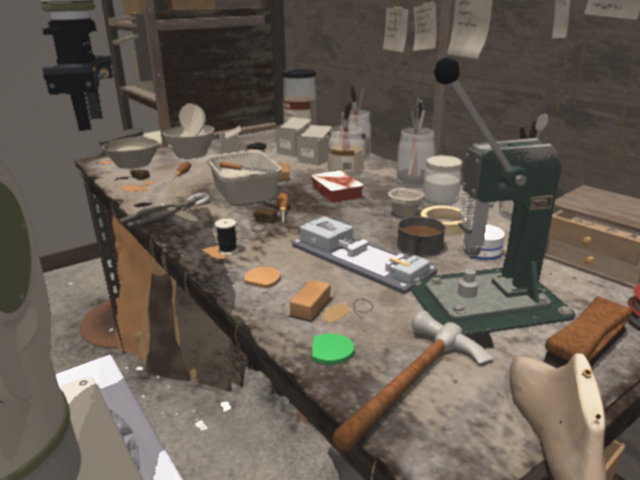

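View pics/side0.png

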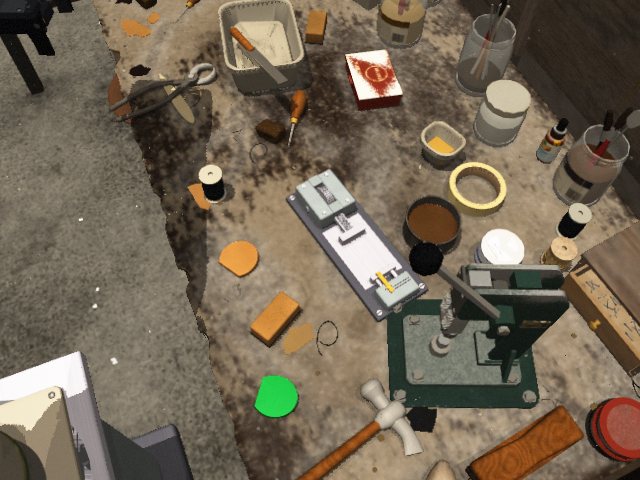

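The scene view shows the gauge at (365,250), the orange lift at (262,277), the cork block at (311,299), the spool at (227,236) and the green decoy at (332,348). In the side view, the gauge runs from its wheel end at (325,195) to its anvil end at (398,290), with the lift at (239,258), the block at (275,318) and the spool at (212,184).

```bash
cat > m.py <<'E'
from h import *
import pickle
for n,roi in(("side",(210,232,270,285)),("scene",(240,262,286,292))):
    c=pickle.load(open(n+"0.pkl","rb"));im=c["pixels"];x0,y0,x1,y1=roi
    hsv=cv2.cvtColor(im,cv2.COLOR_BGR2HSV)
    m=np.zeros(im.shape[:2],np.uint8)
    m[y0:y1,x0:x1]=cv2.inRange(hsv,(5,130,110),(22,255,255))[y0:y1,x0:x1]
    ct=max(cv2.findContours(m,0,1)[0],key=cv2.contourArea)[:,0]
    P=np.array([onplane(c,u,v,8)[:2] for u,v in ct])
    h=cv2.convexHull(P.astype(np.float32))
    M=cv2.moments(h);cen=np.array([M['m10'],M['m01']])/M['m00']
    print(n,"lift area",M['m00'],"centroid",cen,"minrect",cv2.minAreaRect(h))
    # straight edge: longest polygon edge
    ap=cv2.approxPolyDP(h,3,True)[:,0]
    e=np.roll(ap,-1,0)-ap;L=np.linalg.norm(e,axis=1);print(np.c_[ap,L].round(1))
c=pickle.load(open("side0.pkl","rb"))
cr=c["pixels"][160:325,280:435];cv2.imwrite("pics/g.png",cv2.resize(cr,None,fx=3.6,fy=3.6,interpolation=cv2.INTER_CUBIC))
cr=c["pixels"][225:290,220:260]
E
python3 m.py
```

```text
side lift area 2684.4338592269924 centroid [415.5831256  210.73024176] minrect ((417.1668701171875, 211.83401489257812), (56.253238677978516, 58.02627944946289), 32.38665771484375)
[[420.5 239.5  22.1]
 [399.  234.7  25.5]
 [384.1 214.   36.9]
 [402.7 182.2  17.4]
 [420.  180.6  19.4]
 [436.6 190.6  21.1]
 [445.2 209.9  21. ]
 [439.  229.9  20.8]]
scene lift area 2091.9539966741577 centroid [417.30217564 204.23801145] minrect ((419.2276916503906, 202.7826385498047), (55.939754486083984, 45.054168701171875), 23.11885643005371)
[[430.1 231.9  44. ]
 [389.6 214.6   6.7]
 [386.4 208.7  39.8]
 [408.7 175.7  26.9]
 [433.8 185.6  10.2]
 [439.2 194.3  23.5]
 [443.4 217.4  19.7]]
```

View pics/g.png

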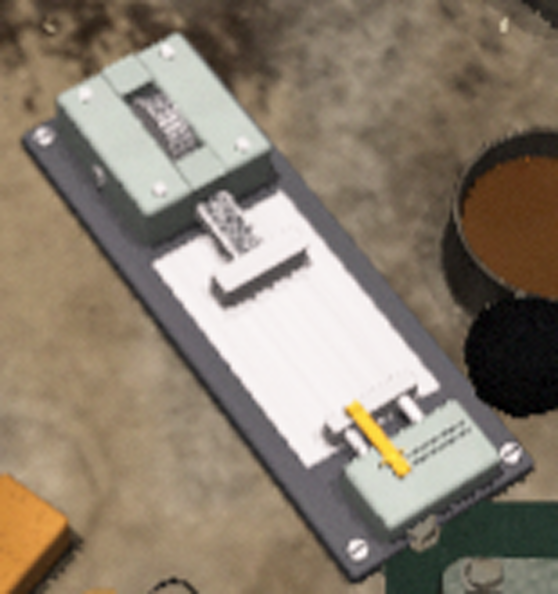

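The crop shows the plate corners at (22,138), (355,580) and (533,467). The slot is centred at about (165,121), the anvil face edge runs from (325,430) to (415,378), and the jaw's top front edge from (220,290) to (308,250).

```bash
python3 - <<'E'
from h import *
import pickle
c=pickle.load(open("side0.pkl","rb"))
def P(a,b,z): return onplane(c,280+(a+.5)/3.6-.5,160+(b+.5)/3.6-.5,z)[:2]
S={"plateL,B,R z10":([(22,138),(353,577),(533,464)],10),"wheelhouse":([(57,97),(177,33),(272,152),(146,215)],40),
"slot":([(123,93),(152,82),(205,150),(178,160)],40),"anvhouse":([(345,480),(465,405),(502,450),(390,528)],30),
"anvil top z27 front":([(325,430),(415,376)],27),"jaw top front z27":([(218,282),(308,243)],27),"bed":([(152,262),(285,195),(438,388),(310,467)],10)}
for k,(p,z) in S.items():
    q=np.array([P(a,b,z) for a,b in p]);print(k,q.round(1).tolist(),"mean",q.mean(0).round(1),"edges",np.linalg.norm(np.roll(q,-1,0)-q,axis=1).round(1))
    d=np.roll(q,-1,0)-q;print("   ang",np.degrees(np.arctan2(d[:,1],d[:,0])).round(1))
# block, spool
im=c["pixels"];hsv=cv2.cvtColor(im,cv2.COLOR_BGR2HSV)
m=np.zeros(im.shape[:2],np.uint8);m[285:350,245:302]=cv2.inRange(hsv,(5,130,70),(22,255,255))[285:350,245:302]
ct=max(cv2.findContours(m,0,1)[0],key=cv2.contourArea)
print("block",cv2.minAreaRect(np.array([onplane(c,u,v,20)[:2] for u,v in ct[:,0]],np.float32)))
print("spool",onplane(c,211,173,58),onplane(c,213,195,5))
E
```

```text
plateL,B,R z10 [[522.5, 284.5], [569.5, 33.0], [661.9, 49.5]] mean [584.6 122.3] edges [255.9  93.8 273.2]
   ang [-79.4  10.1 120.7]
wheelhouse [[538.6, 280.0], [602.2, 292.3], [615.2, 216.9], [551.2, 208.0]] mean [576.8 249.3] edges [64.8 76.5 64.6 73.1]
   ang [  10.9  -80.3 -172.    99.9]
slot [[566.7, 270.9], [581.0, 271.5], [588.3, 229.0], [575.2, 228.7]] mean [577.8 250. ] edges [14.4 43.1 13.1 43. ]
   ang [   2.5  -80.3 -178.6  101.5]
anvhouse [[579.4, 66.0], [640.6, 77.6], [645.2, 53.3], [587.1, 39.9]] mean [613.1  59.2] edges [62.2 24.8 59.7 27.2]
   ang [  10.7  -79.1 -167.1  106.3]
anvil top z27 front [[582.4, 90.8], [628.4, 99.0]] mean [605.4  94.9] edges [46.7 46.7]
   ang [  10.2 -169.8]
jaw top front z27 [[570.0, 172.3], [614.3, 175.3]] mean [592.2 173.8] edges [44.4 44.4]
   ang [   3.9 -176.1]
bed [[551.9, 201.3], [621.2, 210.7], [640.9, 97.0], [574.2, 84.4]] mean [597.  148.4] edges [ 69.9 115.4  67.9 119. ]
   ang [   7.8  -80.1 -169.3  100.8]
block ((430.3467712402344, 90.9830093383789), (76.19686889648438, 40.56366729736328), 29.249845504760742)
spool [419.47565043 343.87482233  58.        ] [413.5782046  339.36619022   5.        ]
```

>>> arm_command --commands '[[[20,-40,-10,-7,87],[40,-80,-20,-14,87],[60,-120,-40,-21,87],[80,-160,-60,-28,87],[100,-200,-80,-35,87],[115,-240,-90,-42,87],[130,-280,-100,-49,87],[140,-310,-110,-56,87]]]'

```text
clock: 0.77
eef_pos: [399.7, 275.7, 119.0]
tcp_rot: [[-0.144, 0.99, -0.0], [0.99, 0.144, -0.0], [-0.0, -0.0, -1.0]]
contact_force: [1.3, -0.4, -0.2]
gripper_width: 86.9
finger_force: 0.0
```

>>> arm_command --commands '[[[2,-15,-10,-7,87],[4,-30,-20,-14,87],[6,-45,-30,-21,87],[6,-45,-40,-28,87],[6,-45,-40,-35,87],[6,-45,-40,-42,87],[6,-45,-40,-49,87],[6,-45,-40,-56,87]]]'

```text
clock: 1.43
eef_pos: [405.2, 232.6, 79.5]
tcp_rot: [[0.74, 0.673, -0.0], [0.673, -0.74, -0.0], [-0.001, 0.0, -1.0]]
contact_force: [1.2, 0.3, -0.8]
gripper_width: 86.8
finger_force: 0.0
```

>>> arm_command --commands '[[[0,0,0,-6,87],[0,0,0,-11.6,87],[0,0,0,-11.6,87],[0,0,0,-11.6,87]]]'

```text
clock: 1.77
eef_pos: [405.2, 232.7, 79.6]
tcp_rot: [[0.855, 0.518, -0.0], [0.518, -0.855, -0.0], [-0.0, 0.0, -1.0]]
contact_force: [-0.3, -0.4, 0.2]
gripper_width: 87.0
finger_force: 0.0
```

```bash
python3 - <<'E'
from h import *
import pickle
s=observe();print(s["eef_pos"],s["tcp_rot"][:,1],s["qpos"],s["contact_force"])
c=capture("wrist");cv2.imwrite("pics/w1.png",c["pixels"]);pickle.dump(c,open("w1.pkl","wb"))
R=np.array(c["R"]);print(-R.T@np.array(c["t"]),R)
a=pickle.load(open("side0.pkl","rb"));b=pickle.load(open("scene0.pkl","rb"))
def tri(p,q):
    o1,d1=ray(a,*p);o2,d2=ray(b,*q);k=np.linalg.lstsq(np.c_[d1,-d2],o2-o1,rcond=None)[0]
    return o1+d1*k[0],o2+d2*k[1]
print("knob",tri((427,258),(447,70)),"handle pivot",tri((497,315),(521,180)))
im=c["pixels"];hsv=cv2.cvtColor(im,cv2.COLOR_BGR2HSV)
m=cv2.inRange(hsv,(5,130,110),(22,255,255));
for ct in cv2.findContours(m,0,1)[0]:
    if cv2.contourArea(ct)>1500:
        P=np.array([onplane(c,u,v,8)[:2] for u,v in ct[:,0]],np.float32);h=cv2.convexHull(P)
        ap=cv2.approxPolyDP(h,2,True)[:,0];print(cv2.contourArea(ct),cv2.boundingRect(ct),cv2.minAreaRect(h));print(np.c_[ap,np.linalg.norm(np.roll(ap,-1,0)-ap,axis=1)].round(1))
E
```

```text
[405.20313072 232.71512176  79.55587376] [ 5.18210121e-01 -8.55253321e-01  1.63722760e-04] [-52.07717717   7.03674612  17.63423109 117.15409955  -2.55046
  56.18709171 -91.93453388] [-0.28887476 -0.43434372  0.15939392]
[463.34046357 267.05855668 240.80582696] [[ 5.18228021e-01 -8.55242282e-01  5.96940144e-04]
 [-8.28581023e-01 -5.01899656e-01  2.48093176e-01]
 [-2.11880170e-01 -1.29063449e-01 -9.68735991e-01]]
knob (array([543.36119674, -39.53893325, 350.90249568]), array([544.2191094 , -40.53237332, 350.86499029])) handle pivot (array([643.034653  , -76.21137739, 205.93016766]), array([652.25814871, -90.21030382, 207.03215581]))
4835.5 (284, 370, 356, 20) ((379.15472412109375, 106.25767517089844), (13.730084419250488, 233.8904266357422), 31.357948303222656)
[[434.1   2.8  13.7]
 [444.2  12.1 229.1]
 [322.2 205.9   9.9]
 [312.8 202.8 233.9]]
6887.5 (313, 204, 95, 88) ((419.3138732910156, 211.61886596679688), (53.94117736816406, 56.53468704223633), 31.188262939453125)
[[428.2 237.6  12.2]
 [416.  239.2  10.2]
 [406.1 236.6  17. ]
 [392.2 226.8  13.5]
 [385.7 215.1  40.5]
 [406.7 180.4  21.5]
 [427.9 183.8  12.5]
 [437.9 191.3  13.8]
 [444.9 203.2  18.2]
 [444.9 221.4  14. ]
 [436.7 232.6   9.9]]
```

View pics/w1.png

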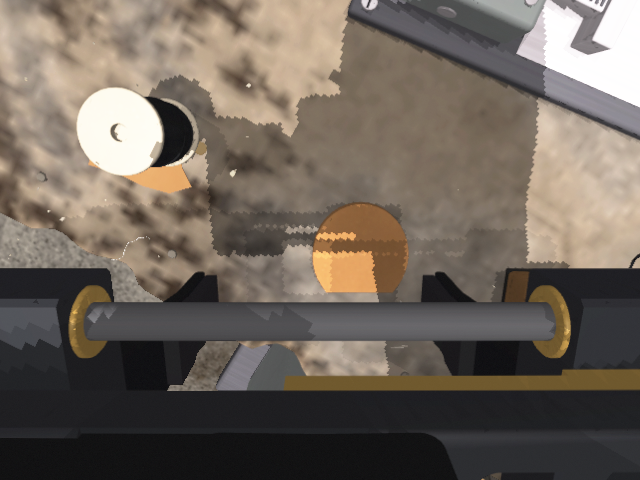

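The wrist view shows the lift at (360,248), with its straight edge at row 292. It measures about 54–56 mm across at yaw 31°, which agrees with the side view. Next I grasp it across its widest part.

>>> arm_command --commands '[[[10,-22.7,-20,0,87],[10,-22.7,-45,0,87],[10,-22.7,-65,0,87],[10,-22.7,-74,0,87],[10,-22.7,-77,0,87],[10,-22.7,-77,0,87]]]'

```text
clock: 2.32
eef_pos: [415.2, 210.1, 2.5]
tcp_rot: [[0.856, 0.517, -0.001], [0.517, -0.856, -0.001], [-0.001, 0.0, -1.0]]
contact_force: [-0.5, -0.2, -0.3]
gripper_width: 86.9
finger_force: 0.0
```

>>> arm_command --commands '[[[0,0,0,0,66],[0,0,0,0,60],[0,0,0,0,54],[0,0,0,0,50],[0,0,0,0,50],[0,0,0,0,50]]]'

```text
clock: 2.82
eef_pos: [415.5, 210.3, 3.0]
tcp_rot: [[0.857, 0.516, 0.0], [0.516, -0.857, 0.0], [0.001, -0.0, -1.0]]
contact_force: [-0.3, 0.7, 2.4]
gripper_width: 56.2
finger_force: 30.1
```

>>> arm_command --commands '[[[0,0,25,0,50],[0,0,60,0,50],[20,-10,80,7,50],[40,-20,80,14,50],[65,-30,80,21,50],[90,-42,80,28,50],[115,-55,80,35,50],[140,-68,80,42,50]]]'

```text
clock: 3.48
eef_pos: [556.4, 141.6, 82.7]
tcp_rot: [[0.285, 0.958, -0.0], [0.958, -0.285, 0.0], [0.0, -0.0, -1.0]]
contact_force: [0.6, 0.2, -0.1]
gripper_width: 55.4
finger_force: 29.9
```

>>> arm_command --commands '[[[15,-7,0,7,50],[30,-12,0,14,50],[40,-15,0,21,50],[45,-17,0,27,50],[45,-17,0,27,50],[45,-17,0,27,50]]]'

```text
clock: 3.98
eef_pos: [600.2, 124.9, 82.5]
tcp_rot: [[-0.17, 0.985, -0.0], [0.985, 0.17, -0.0], [0.0, -0.0, -1.0]]
contact_force: [0.1, 0.6, -0.2]
gripper_width: 55.5
finger_force: 29.9
```

```bash
python3 - <<'E'
from h import *
import pickle
s=observe();print(s["eef_pos"],s["tcp_rot"][:,1],s["qpos"],s["contact_force"],s["gripper_width"])
c=capture("wrist");cv2.imwrite("pics/w2.png",c["pixels"]);pickle.dump(c,open("w2.pkl","wb"))
c=capture("side");pickle.dump(c,open("s2.pkl","wb"))
E
```

```text
[600.19326494 124.85828122  82.47088102] [ 9.85384415e-01  1.70344683e-01 -4.94448003e-04] [-28.00834398  24.19367503  15.07424951  95.45892036  -6.98525815
  61.29703672  -1.02671536] [ 0.05713712  0.61303376 -0.18409316] 55.47690812447192
```

View pics/w2.png

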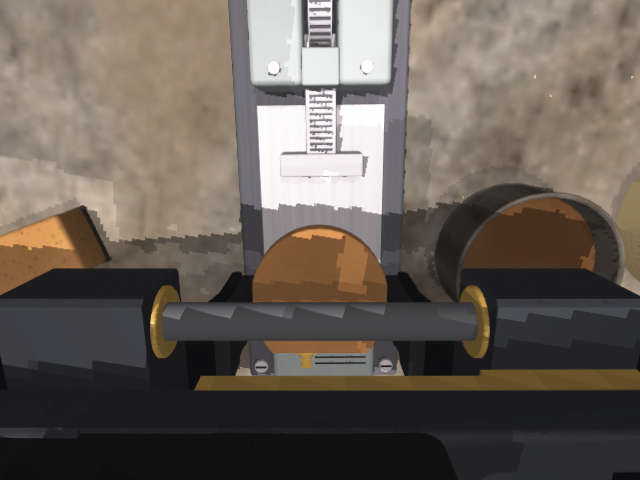

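The wrist view over the gauge shows the jaw's top front edge at row 177 (columns 281–362). The bed spans columns 258–383. The held lift spans columns 253–387, with its round tip at row 227 and its straight edge at about row 352.

```bash
python3 - <<'E'
from h import *
import pickle
c=pickle.load(open("w2.pkl","rb"))
f=lambda u,v,z:onplane(c,u,v,z)[:2]
g=np.radians(10.2);ex=np.array([np.cos(g),np.sin(g)]);ey=np.array([-ex[1],ex[0]]);O=np.array([593,167.2])
G=lambda p:((p-O)@ex).round(1).tolist()+((p-O)@ey).round(1).tolist() if 0 else [round(float((p-O)@ex),1),round(float((p-O)@ey),1)]
for n,p,z in[("jaw fl",(281,177),27),("jaw fr",(362,177),27),("jaw bl",(281,153),27),("plate l near",(244,275),10),("plate l far",(231,20),10),("plate r far",(408,20),10),("plate r near",(401,250),10),("bed l",(260,205),10),("bed r",(382,205),10),("bed back",(320,104),10),("house l",(250,80),40),("house r",(391,80),40),("lift tip",(320,227),88),("lift L",(253,285),88),("lift R",(387,285),88),("lift flat",(320,352),88),("flat L",(268,352),88),("flat R",(372,352),88),("ptr",(307,366),31),("line1",(340,356),30),("line2",(340,363),30),("anvhouse L end",(275,376),30)]:
    print(n,G(f(*p,z)))
t=np.array([600.19,124.86]);print("tcp",G(t))
# plate edge angle
for z,a,b in((10,(244,275),(231,20)),(10,(401,250),(408,20)),(27,(281,177),(362,177))):
    d=f(*b,z)-f(*a,z);print(np.degrees(np.arctan2(d[1],d[0])))
c=pickle.load(open("s2.pkl","rb"));cv2.imwrite("pics/s2.png",cv2.resize(c["pixels"][160:325,280:435],None,fx=3.6,fy=3.6,interpolation=cv2.INTER_CUBIC))
E
```

```text
jaw fl [-20.0, 1.6]
jaw fr [23.0, 1.3]
jaw bl [-19.7, 14.1]
plate l near [-46.0, -59.3]
plate l far [-45.5, 82.0]
plate r far [47.3, 81.3]
plate r near [49.0, -44.1]
bed l [-34.4, -16.2]
bed r [36.7, -16.7]
bed back [0.9, 39.6]
house l [-32.1, 48.6]
house r [34.5, 48.1]
lift tip [0.6, -11.9]
lift L [-27.0, -36.0]
lift R [27.8, -36.3]
lift flat [0.2, -66.6]
flat L [-22.0, -66.5]
flat R [22.5, -66.8]
ptr [-7.7, -108.8]
line1 [11.8, -102.9]
line2 [11.8, -107.5]
anvhouse L end [-26.9, -116.0]
tcp [-0.4, -42.9]
99.97445877105451
100.94413543601276
9.8173813451458
```

>>> arm_command --commands '[[[0.4,3.6,-20,0,50],[0.4,3.6,-40,0,50],[0.4,3.6,-55,0,50],[0.4,3.6,-63,0,50],[0.4,3.6,-66,0,50],[0.4,3.6,-68,0,50],[0.4,3.6,-69,0,50],[0.4,3.6,-69,0,50]]]'

```text
clock: 4.75
eef_pos: [601.2, 128.8, 14.5]
tcp_rot: [[-0.174, 0.985, 0.001], [0.985, 0.174, 0.0], [0.0, 0.001, -1.0]]
contact_force: [0.3, 0.3, -0.2]
gripper_width: 55.6
finger_force: 29.9
```

>>> arm_command --commands '[[[0,0,-1,0,50],[0,0,-2,0,50],[0,0,-2,0,50]]]'

```text
clock: 5.0
eef_pos: [601.4, 128.9, 13.0]
tcp_rot: [[-0.174, 0.985, 0.001], [0.985, 0.174, 0.001], [0.0, 0.001, -1.0]]
contact_force: [-2.3, -0.4, 6.3]
gripper_width: 55.9
finger_force: 30.2
```

>>> arm_command --commands '[[[0,0,0.5,0,58],[0,0,0.5,0,62],[0,0,0.5,0,68],[0,0,0.5,0,76],[0,0,0.5,0,80],[0,0,0.5,0,80],[0,0,0.5,0,80],[0,0,0.5,0,80]]]'

```text
clock: 5.67
eef_pos: [600.8, 128.7, 12.2]
tcp_rot: [[-0.174, 0.985, -0.0], [0.985, 0.174, -0.0], [-0.0, -0.0, -1.0]]
contact_force: [0.5, -0.2, -0.7]
gripper_width: 79.3
finger_force: 0.0
```

>>> arm_command --commands '[[[0,0,10,0,80],[0,0,25,0,80],[0,0,45,0,80],[-3,20,65,0,80],[-8,45,65,0,60],[-13,70,65,0,30],[-13,70,65,0,0],[-13,70,65,0,0]]]'

```text
clock: 6.33
eef_pos: [587.3, 200.7, 77.9]
tcp_rot: [[-0.177, 0.984, 0.0], [0.984, 0.177, 0.001], [0.001, 0.001, -1.0]]
contact_force: [0.8, -0.5, -0.1]
gripper_width: 61.2
finger_force: 0.0
```

```bash
python3 - <<'E'
from h import *
import pickle
s=observe();print(s["eef_pos"],s["tcp_rot"][:,1],s["contact_force"],s["gripper_width"])
w=capture("wrist");pickle.dump(w,open("w3.pkl","wb"))
c=capture("side");pickle.dump(c,open("s3.pkl","wb"))
a=cv2.resize(c["pixels"][160:325,280:435],None,fx=3,fy=3,interpolation=cv2.INTER_CUBIC)
b=cv2.resize(w["pixels"],(335,251));o=np.zeros((495,800,3),np.uint8);o[:,:465]=a;o[:251,465:]=b
cv2.imwrite("pics/m3.png",o)
E
```

```text
[587.33833164 200.72758834  77.91820482] [9.84141333e-01 1.77385368e-01 5.17305903e-04] [ 0.81078461 -0.52593068 -0.06169063] 61.15963417248254
```

View pics/m3.png

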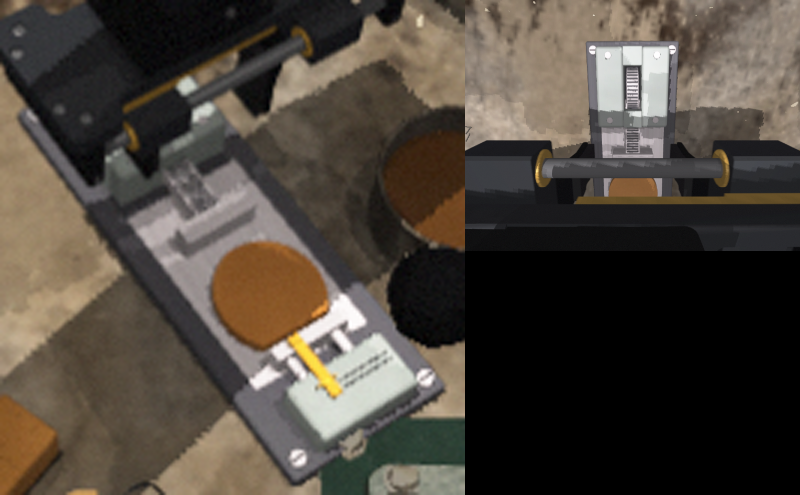

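The picture shows the lift flat on the bed, straight edge at (262,347)–(328,308) just in front of the anvil bar, round end toward the jaw. The pointer tip at (337,393) has not moved from its rest position. In the wrist inset the slot is around (632,88).

```bash
python3 - <<'E'
from h import *
import pickle
c=pickle.load(open("w3.pkl","rb"))
k=640/335
for u,v,z in((624,65,40),(640,65,40),(624,110,40),(640,110,40),(632,87,45),(587,42,10),(676,42,10)):
    print(u,v,onplane(c,(u-465)*k,v*k,z).round(1))
g=cv2.cvtColor(c["pixels"],cv2.COLOR_BGR2GRAY)
print("row160",g[160,285:355].tolist());print("col",g[100:235,306].tolist())
E
```

```text
624 65 [568.  269.5  40. ]
640 65 [582.2 272.1  40. ]
624 110 [574.9 228.8  40. ]
640 110 [589.9 231.5  40. ]
632 87 [578.5 251.8  45. ]
587 42 [526.  285.6  10. ]
676 42 [614.9 301.6  10. ]
row160 [213, 213, 214, 213, 214, 213, 213, 213, 212, 212, 212, 213, 211, 199, 185, 168, 149, 121, 87, 69, 60, 55, 60, 146, 245, 248, 245, 245, 243, 240, 239, 238, 238, 245, 245, 244, 243, 243, 243, 242, 240, 239, 237, 236, 236, 228, 150, 56, 51, 54, 75, 107, 146, 178, 184, 192, 203, 214, 215, 216, 215, 215, 215, 215, 213, 213, 213, 212, 212, 212]
col [238, 238, 238, 235, 234, 234, 229, 222, 223, 227, 225, 220, 216, 216, 215, 215, 216, 215, 214, 214, 213, 213, 210, 193, 151, 101, 67, 54, 53, 52, 52, 52, 52, 53, 52, 53, 52, 51, 51, 49, 51, 54, 54, 53, 53, 53, 53, 53, 53, 53, 56, 59, 59, 57, 57, 56, 58, 57, 56, 56, 55, 51, 49, 49, 49, 49, 49, 49, 49, 49, 49, 49, 50, 53, 57, 56, 57, 56, 57, 57, 56, 54, 52, 48, 49, 49, 50, 50, 53, 73, 89, 103, 119, 125, 125, 125, 124, 122, 122, 121, 122, 119, 114, 115, 125, 146, 147, 123, 88, 78, 78, 81, 98, 110, 109, 108, 107, 108, 107, 108, 108, 108, 108, 108, 107, 107, 107, 107, 107, 108, 107, 108, 108, 107, 107]
```

>>> arm_command --commands '[[[-3,20,0,0,0],[-7,40,0,0,0],[-8,46,0,0,0],[-8,46,-8,0,0],[-8,46,-8,0,0],[-8,46,-8,0,0]]]'

```text
clock: 6.93
eef_pos: [579.9, 242.3, 68.4]
tcp_rot: [[-0.172, 0.985, -0.001], [0.985, 0.172, -0.002], [-0.002, -0.001, -1.0]]
contact_force: [0.2, -0.1, 0.1]
gripper_width: 13.5
finger_force: 0.0
```

>>> arm_command --commands '[[[-2.7,14.3,-5,0,0],[-2.7,14.3,-11,0,0],[-2.7,14.3,-11,0,0],[-2.7,14.3,-11,0,0],[-2.7,14.3,-11,0,0]]]'

```text
clock: 7.35
eef_pos: [577.2, 258.4, 58.2]
tcp_rot: [[-0.174, 0.985, 0.0], [0.985, 0.174, -0.0], [-0.0, -0.0, -1.0]]
contact_force: [-0.4, -1.3, 0.6]
gripper_width: 0.4
finger_force: 0.0
```

>>> arm_command --commands '[[[0,0,-1.5,0,0],[0,0,-3,0,0],[0,0,-3,0,0],[0,0,-3,0,0]]]'

```text
clock: 7.68
eef_pos: [577.1, 258.8, 55.2]
tcp_rot: [[-0.174, 0.985, -0.0], [0.985, 0.174, -0.0], [-0.0, -0.0, -1.0]]
contact_force: [0.8, 0.4, -0.1]
gripper_width: 0.6
finger_force: 0.0
```

>>> arm_command --commands '[[[0,-2,-1,0,0],[0,-2,-2,0,0],[0,-2,-2,0,0],[0,-2,-2,0,0]]]'

```text
clock: 8.02
eef_pos: [577.1, 256.9, 53.2]
tcp_rot: [[-0.174, 0.985, -0.0], [0.985, 0.174, -0.0], [-0.0, -0.0, -1.0]]
contact_force: [-0.3, -0.4, 0.1]
gripper_width: 0.6
finger_force: 0.0
```

>>> arm_command --commands '[[[0,0,-1,0,0],[0,0,-2,0,0],[0,0,-2,0,0],[0,0,-2,0,0]]]'

```text
clock: 8.35
eef_pos: [577.0, 257.0, 51.1]
tcp_rot: [[-0.174, 0.985, -0.0], [0.985, 0.174, -0.0], [-0.0, -0.0, -1.0]]
contact_force: [-0.3, 0.1, 0.5]
gripper_width: 0.6
finger_force: 0.0
```

>>> arm_command --commands '[[[0,0,-1,0,0],[0,0,-2,0,0],[0,0,-2,0,0],[0,0,-2,0,0]]]'

```text
clock: 8.68
eef_pos: [577.0, 257.0, 49.1]
tcp_rot: [[-0.174, 0.985, -0.0], [0.985, 0.174, -0.0], [-0.0, -0.0, -1.0]]
contact_force: [-0.2, -0.4, -0.9]
gripper_width: 0.3
finger_force: 0.0
```

>>> arm_command --commands '[[[0,0,-1,0,0],[0,0,-2,0,0],[0,0,-2,0,0],[0,0,-2,0,0]]]'

```text
clock: 9.02
eef_pos: [577.3, 257.3, 48.0]
tcp_rot: [[-0.174, 0.985, 0.0], [0.985, 0.174, 0.001], [0.001, 0.001, -1.0]]
contact_force: [-3.7, -0.5, 6.9]
gripper_width: 0.3
finger_force: 3.5
```

>>> arm_command --commands '[[[0,0,-0.5,0,0],[0,0,-0.5,0,0],[0.4,-2,-0.5,0,0],[0.7,-4,-0.5,0,0],[1.1,-6,-0.5,0,0],[1.1,-6,-0.5,0,0]]]'

```text
clock: 9.52
eef_pos: [578.1, 252.8, 47.9]
tcp_rot: [[-0.175, 0.985, 0.001], [0.985, 0.175, 0.003], [0.003, 0.001, -1.0]]
contact_force: [-3.2, 3.3, 8.5]
gripper_width: 0.6
finger_force: 4.2
```

>>> arm_command --commands '[[[0.4,-2,0,0,0],[0.7,-4,0,0,0],[1.1,-6,0,0,0],[1.4,-8,0,0,0],[1.4,-8,0,0,0]]]'

```text
clock: 9.93
eef_pos: [579.6, 244.8, 48.0]
tcp_rot: [[-0.175, 0.985, 0.001], [0.985, 0.175, 0.003], [0.003, 0.001, -1.0]]
contact_force: [-4.2, 2.5, 8.0]
gripper_width: 0.6
finger_force: 4.2
```

```bash
cat > jaw.py <<'E'
from h import *
import pickle,sys
c=capture("side");pickle.dump(c,open(sys.argv[1]+".pkl","wb"))
a=pickle.load(open("s3.pkl","rb"))["pixels"] if len(sys.argv)<3 else pickle.load(open(sys.argv[2]+".pkl","rb"))["pixels"]
b=c["pixels"]
# strip along measuring axis through jaw (gauge x=-15) z=27 and pointer
g=np.radians(10.2);ex=np.array([np.cos(g),np.sin(g)]);ey=np.array([-ex[1],ex[0]]);O=np.array([594,167.4])
def prof(im,x,z,ys):
    P=np.array([np.r_[O+ex*x+ey*y,z] for y in ys]);uv=proj(c,P).astype(np.float32)
    return cv2.remap(im.astype(np.float32),uv[:,0].reshape(1,-1),uv[:,1].reshape(1,-1),1)[0]
ys=np.arange(-40,25,2.)
for x in(-17,16):print("jaw",x,[f"{int(y)}:{int(p.mean())}/{int(q.mean())}" for y,p,q in zip(ys,prof(a,x,27,ys),prof(b,x,27,ys))])
# yellow pointer blob
for n,im in(("ref",a),("now",b)):
    m=cv2.inRange(cv2.cvtColor(im,cv2.COLOR_BGR2HSV),(20,150,120),(35,255,255));m[:260]=0;m[310:]=0;m[:,:360]=0;m[:,420:]=0
    yx=np.argwhere(m);G=np.array([(onplane(c,u,v,31)[:2]-O)@np.c_[ex,ey] for v,u in yx]);print(n,len(G),G[:,1].min().round(1),G[:,1].max().round(1),G.mean(0).round(2))
E
python3 jaw.py s4; python3 -c "
from h import *;s=observe();print(s['eef_pos'],s['contact_force'])"
```

```text
jaw -17 ['-40:86/158', '-38:87/159', '-36:86/156', '-34:82/145', '-32:84/95', '-30:84/83', '-28:82/82', '-26:82/78', '-24:82/80', '-22:83/81', '-20:84/82', '-18:86/81', '-16:99/98', '-14:136/134', '-12:148/145', '-10:148/140', '-8:149/111', '-6:148/94', '-4:127/95', '-2:98/119', '0:94/139', '2:107/140', '4:135/141', '6:142/139', '8:143/140', '10:151/126', '12:165/128', '14:168/133', '16:145/127', '18:134/113', '20:141/112', '22:149/120', '24:143/124']
jaw 16 ['-40:83/152', '-38:82/151', '-36:83/150', '-34:84/150', '-32:90/149', '-30:92/151', '-28:95/152', '-26:97/153', '-24:103/142', '-22:107/100', '-20:132/140', '-18:145/154', '-16:148/144', '-14:148/145', '-12:150/145', '-10:148/145', '-8:148/139', '-6:148/115', '-4:144/100', '-2:128/118', '0:106/144', '2:108/140', '4:138/143', '6:148/144', '8:144/145', '10:153/142', '12:171/150', '14:168/144', '16:150/153', '18:142/150', '20:134/147', '22:131/143', '24:131/143']
ref 87 -108.1 -70.4 [-10.25 -89.16]
now 86 -107.6 -70.4 [-10.25 -88.94]
[579.57181756 244.79078613  47.91740952] [-3.47661549  3.5121347   8.83443708]
```

>>> arm_command --commands '[[[0,0,5,0,0],[-1,6,5,0,0],[-2.5,14,5,0,0],[-2.5,14,5,0,0],[-2.5,14,3,0,0],[-2.5,14,1.5,0,0],[-2.5,14,0.5,0,0],[-2.5,14,0,0,0]]]'

```text
clock: 10.65
eef_pos: [577.0, 257.8, 47.4]
tcp_rot: [[-0.175, 0.985, -0.0], [0.985, 0.175, 0.001], [0.001, 0.0, -1.0]]
contact_force: [-4.3, 0.8, 11.2]
gripper_width: 0.5
finger_force: 5.8
```

>>> arm_command --commands '[[[0,0,0,0,0],[0.4,-2,0,0,0],[0.7,-4,0,0,0],[1.1,-6,0,0,0],[1.4,-8,0,0,0],[1.8,-10,0,0,0],[2.1,-12,0,0,0],[2.5,-14,0,0,0]]]'

```text
clock: 11.32
eef_pos: [579.4, 244.8, 47.7]
tcp_rot: [[-0.175, 0.985, 0.0], [0.985, 0.175, 0.003], [0.003, 0.001, -1.0]]
contact_force: [-5.1, 3.7, 10.1]
gripper_width: 0.3
finger_force: 5.0
```

```bash
python3 jaw.py s5 s4; python3 -c "
from h import *;s=observe();print(s['eef_pos'],s['contact_force'])"
```

```text
jaw -17 ['-40:158/158', '-38:159/157', '-36:156/156', '-34:145/148', '-32:95/104', '-30:83/86', '-28:82/83', '-26:78/80', '-24:80/80', '-22:81/82', '-20:82/81', '-18:81/83', '-16:98/96', '-14:134/109', '-12:145/96', '-10:140/94', '-8:111/111', '-6:94/137', '-4:95/139', '-2:119/139', '0:139/141', '2:140/139', '4:141/128', '6:139/112', '8:140/115', '10:126/120', '12:128/125', '14:133/132', '16:127/127', '18:113/110', '20:112/112', '22:120/120', '24:124/123']
jaw 16 ['-40:152/152', '-38:151/151', '-36:150/150', '-34:150/148', '-32:149/150', '-30:151/150', '-28:152/152', '-26:153/152', '-24:142/141', '-22:100/104', '-20:140/140', '-18:154/155', '-16:144/154', '-14:145/146', '-12:145/127', '-10:145/104', '-8:139/110', '-6:115/135', '-4:100/143', '-2:118/143', '0:144/144', '2:140/145', '4:143/143', '6:144/142', '8:145/143', '10:142/145', '12:150/149', '14:144/143', '16:153/153', '18:150/149', '20:147/147', '22:143/144', '24:143/143']
ref 86 -107.6 -70.4 [-10.25 -88.94]
now 86 -107.6 -70.4 [-10.25 -88.94]
[579.49990559 244.17284959  47.72149391] [-3.76390258  3.55055917  9.54407454]
```

>>> arm_command --commands '[[[0,0,5,0,0],[-1,6,5,0,0],[-2.5,14,5,0,0],[-2.5,14,5,0,0],[-2.5,14,3,0,0],[-2.5,14,1.5,0,0],[-2.5,14,0.7,0,0],[-2.5,14,0.3,0,0]]]'

```text
clock: 12.03
eef_pos: [577.0, 257.7, 47.6]
tcp_rot: [[-0.174, 0.985, -0.0], [0.985, 0.174, 0.001], [0.001, 0.0, -1.0]]
contact_force: [-4.2, 1.7, 9.6]
gripper_width: 0.3
finger_force: 5.2
```

>>> arm_command --commands '[[[0,0,0,0,0],[0.4,-2,0,0,0],[0.7,-4,0,0,0],[1.1,-6,0,0,0],[1.4,-8,0,0,0],[1.8,-10,0,0,0],[2.1,-12,0,0,0],[2.5,-14,0,0,0]]]'

```text
clock: 12.7
eef_pos: [579.3, 244.7, 47.9]
tcp_rot: [[-0.175, 0.985, 0.0], [0.985, 0.175, 0.002], [0.002, 0.001, -1.0]]
contact_force: [-4.7, 4.2, 9.1]
gripper_width: 0.3
finger_force: 4.5
```

```bash
python3 jaw.py s6 s5; python3 - <<'E'
from h import *
import pickle
s=observe();print(s['eef_pos'],s['contact_force'])
c=pickle.load(open("s6.pkl","rb"))
a=cv2.resize(c["pixels"][215:315,320:420],None,fx=5.6,fy=5.6,interpolation=cv2.INTER_CUBIC);cv2.imwrite("pics/s6.png",a)
E
```

```text
jaw -17 ['-40:158/157', '-38:157/156', '-36:156/154', '-34:148/143', '-32:104/102', '-30:86/86', '-28:83/82', '-26:80/83', '-24:80/79', '-22:82/82', '-20:81/96', '-18:83/98', '-16:96/93', '-14:109/104', '-12:96/136', '-10:94/140', '-8:111/139', '-6:137/140', '-4:139/140', '-2:139/134', '0:141/128', '2:139/129', '4:128/127', '6:112/114', '8:115/115', '10:120/118', '12:125/128', '14:132/132', '16:127/128', '18:110/109', '20:112/112', '22:120/120', '24:123/124']
jaw 16 ['-40:152/150', '-38:151/149', '-36:150/149', '-34:148/148', '-32:150/150', '-30:150/154', '-28:152/164', '-26:152/185', '-24:141/167', '-22:104/166', '-20:140/159', '-18:155/144', '-16:154/108', '-14:146/105', '-12:127/135', '-10:104/143', '-8:110/143', '-6:135/146', '-4:143/145', '-2:143/142', '0:144/144', '2:145/145', '4:143/144', '6:142/144', '8:143/146', '10:145/144', '12:149/149', '14:143/143', '16:153/151', '18:149/148', '20:147/146', '22:144/142', '24:143/144']
ref 86 -107.6 -70.4 [-10.25 -88.94]
now 86 -107.6 -70.1 [-10.24 -88.83]
[579.46802621 244.14353512  47.8832938 ] [-4.65708248  4.44653777  9.38546278]
```

View pics/s6.png

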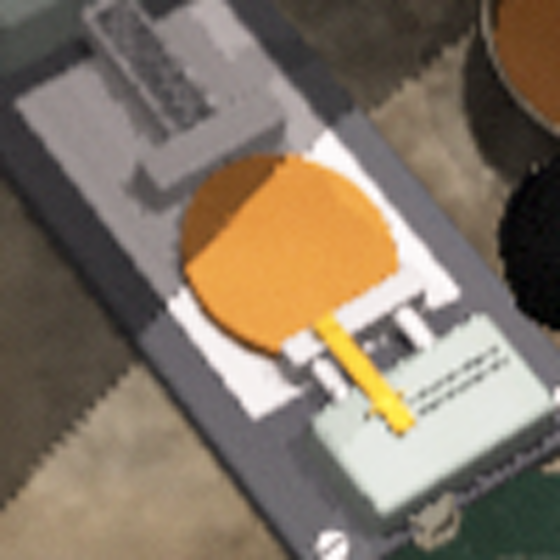

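The picture shows the lift between jaw and anvil, its straight edge along the anvil bar at (285,350)–(430,275). The pointer has barely moved (tip at (405,430)), so the anvil is just being touched.

>>> arm_command --commands '[[[0,0,5,0,0],[-1,6,5,0,0],[-2.5,14,5,0,0],[-2.5,14,5,0,0],[-2.5,14,3,0,0],[-2.5,14,1.5,0,0],[-2.5,14,0.4,0,0],[-2.5,14,0,0,0]]]'

```text
clock: 13.42
eef_pos: [577.0, 257.6, 47.6]
tcp_rot: [[-0.174, 0.985, -0.0], [0.985, 0.174, 0.001], [0.001, 0.0, -1.0]]
contact_force: [-4.6, 0.6, 10.4]
gripper_width: 0.2
finger_force: 5.2
```

>>> arm_command --commands '[[[0,0,0,0,0],[0.4,-2,0,0,0],[0.7,-4,0,0,0],[1.1,-6,0,0,0],[1.4,-8,0,0,0],[1.8,-10,0,0,0],[2,-11,0,0,0],[2,-11,0,0,0]]]'

```text
clock: 14.08
eef_pos: [578.8, 247.8, 47.9]
tcp_rot: [[-0.175, 0.985, 0.0], [0.985, 0.175, 0.003], [0.003, 0.001, -1.0]]
contact_force: [-4.9, 4.8, 8.6]
gripper_width: 0.7
finger_force: 4.4
```

```bash
python3 jaw.py s7 s6; python3 -c "
from h import *;s=observe();print(s['eef_pos'],s['contact_force'])"
```

```text
jaw -17 ['-40:157/154', '-38:156/154', '-36:154/153', '-34:143/155', '-32:102/147', '-30:86/114', '-28:82/81', '-26:83/82', '-24:79/93', '-22:82/93', '-20:96/92', '-18:98/106', '-16:93/136', '-14:104/139', '-12:136/136', '-10:140/140', '-8:139/143', '-6:140/142', '-4:140/132', '-2:134/131', '0:128/130', '2:129/129', '4:127/129', '6:114/114', '8:115/116', '10:118/120', '12:128/127', '14:132/132', '16:128/127', '18:109/110', '20:112/114', '22:120/120', '24:124/123']
jaw 16 ['-40:150/149', '-38:149/151', '-36:149/157', '-34:148/158', '-32:150/170', '-30:154/188', '-28:164/237', '-26:185/237', '-24:167/173', '-22:166/159', '-20:159/113', '-18:144/106', '-16:108/180', '-14:105/152', '-12:135/143', '-10:143/142', '-8:143/145', '-6:146/139', '-4:145/140', '-2:142/146', '0:144/145', '2:145/144', '4:144/144', '6:144/144', '8:146/141', '10:144/144', '12:149/145', '14:143/145', '16:151/151', '18:148/148', '20:146/147', '22:142/145', '24:144/142']
ref 86 -107.6 -70.1 [-10.24 -88.83]
now 83 -111.0 -73.1 [-10.34 -92.47]
[578.80457287 247.80312153  47.94175294] [-4.47435516  4.12097742  9.12516937]
```

>>> arm_command --commands '[[[0.3,-1.5,0,0,0],[0.6,-3.2,0,0,0],[0.6,-3.2,0,0,0],[0.6,-3.2,0,0,0]]]'

```text
clock: 14.47
eef_pos: [579.3, 244.8, 47.9]
tcp_rot: [[-0.175, 0.985, 0.0], [0.985, 0.175, 0.003], [0.003, 0.001, -1.0]]
contact_force: [-4.4, 5.1, 9.4]
gripper_width: 0.3
finger_force: 4.5
```

>>> arm_command --commands '[[[0,0,4,0,0],[0,0,20,0,0],[-6,30,40,0,0],[-12,65,60,0,0],[-12,65,80,0,0],[-12,65,80,0,0],[-12,65,80,0,0]]]'

```text
clock: 15.05
eef_pos: [568.2, 307.9, 127.8]
tcp_rot: [[-0.174, 0.985, 0.002], [0.985, 0.174, 0.0], [0.0, 0.002, -1.0]]
contact_force: [0.2, 0.5, -1.1]
gripper_width: 0.6
finger_force: 0.0
```

```bash
python3 jaw.py s8 s3|grep -v jaw; python3 - <<'E'
from h import *
import pickle
s=observe();print(s['clock'],s['eef_pos'],s['contact_force'])
c=pickle.load(open("s8.pkl","rb"))
w=capture("scene")
a=cv2.resize(c["pixels"][215:315,320:420],None,fx=5.6,fy=5.6,interpolation=cv2.INTER_CUBIC);cv2.imwrite("pics/s8.png",a)
E
```

```text
ref 87 -108.1 -70.4 [-10.25 -89.16]
now 91 -112.3 -73.9 [-10.23 -93.3 ]
15.1 [567.85993255 306.95717742 126.69268655] [-0.02079717  0.39662065  0.4432503 ]
```

View pics/s8.png

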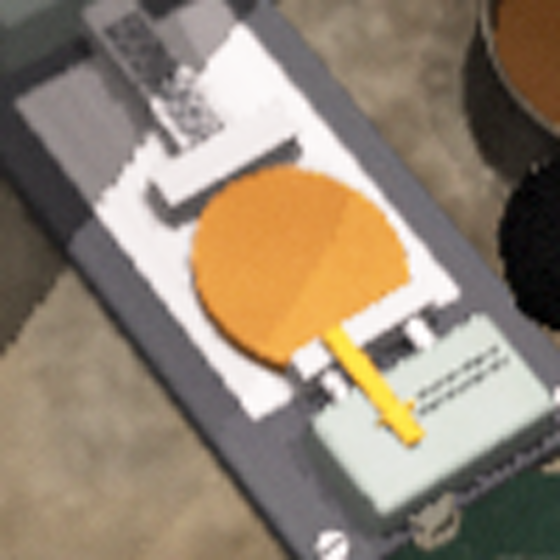

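The picture shows the lift clamped square between jaw and anvil. The pointer's crossbar, from (380,422) to (415,402), lies between the two index lines, which end near (418,393) and (420,410). The pointer has moved about 4–5 mm and the robot is clear of everything.

```bash
python3 -c "
from workcell import *
print(hand_in())"
```

```text
the job is handed in; nothing more can be done
None
```

I handed the job in at about 15 s: the lift is clamped square on the bed, and by the side camera the anvil is pushed back about 4–5 mm, with its pointer between the index lines. The verdict was not shown.

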